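# Stand the blue bottle vase in the painter's ring

### The arm

A 7-joint arm with a two-finger parallel gripper is mounted at the origin on the work surface. World frame = base frame: x ahead of the robot, y to its left, z up, the work surface at z = 0. Lengths are in m, angles in rad, forces in N, time in s.
With the tool pointing down it reaches from about 0.425 to 0.925 m from the base axis. Payload 6.8 kg.
Tool frame: the origin (TCP) lies at the very end of the fingers, on their centre line; the grasp point (between the pads) lies 19 mm behind it (r.grip_depth is the distance from the TCP to the grasp point, in m); z points along the fingers, y is the direction in which the jaws open and shut (so a half turn about z gives the same grasp; the last joint's range is limited). The gripper opens to 85 mm and grips with 20 to 120 N. Pads are 22 mm wide; open, the fingers measure 114 mm over their backs; the gripper's body (76 mm by 85 mm) begins 54 mm behind the grasp point. The pads swing forward as they close: fully open they stand 13 mm farther back than shut.
Start: joints at [1.177, 0.477, 0.022, 1.555, -0.011, 1.109, -0.083], TCP at [0.19, -0.648, 0.231] pointing down, gripper open.
Joint ranges: [-2.96, 2.96], [-0.34, 2.1], [-1.41, 1.46], [0.24, 2.44], [-1.37, 4.51], [0.17, 1.92], [-2.96, 2.96]. Speed limits (rad/s): [2.39, 2.39, 3.14, 3.14, 3.14, 3.14, 3.14].

### API

Orientations are given as a rotation vector (axis times angle).
In Python, from bench import r, grab_frame gives the robot as it stands. The module is installed in compiled form; this text tells all that it offers.
- The arm moves only by the tool play_rows, never from a script. Its argument "increments" is a list of rows, each a list of 7 numbers: the shift along the tool's x, y, z in mm, then the turn, a rotation vector about the tool's x, y, z in rad, then the closure in counts, from 0 (fully open) to 255 (shut). In form: [[tx, ty, tz, rx, ry, rz, claw], ...]. A call has 1 to 5 rows; each row shifts and turns the pose as measured when the row begins, along the tool's axes as they then stand; what a row does not reach is not made up. A row lasts 1/10 s, in which the tool goes at most 50 mm and 8.59 degrees, less where a joint would pass 70% of its speed; a pose out of reach is approached as far as the arm can. A call is refused whole if a number of a shift passes 50 or a number of a turn 0.15, either way. A call with a gripper value outside its range is refused whole. The fingers move at their own pace and stop on an object; "force" is the grip in N (left out, the last holds). Time passes only in rows, so rows that do not move let the fingers close. It gives the time, the measured TCP pose, the force and the opening at its end, in the units of the state.
- r.get_obs(): the state, without advancing time (a new reading comes with each control period).
- grab_frame(name): name is "scene" or "top" or "wrist"; returns a dict with "color" (480x640x3 uint8, blue, green, red), "depth" (480x640 float32, m along the optical axis (not along the pixel's ray), 0 where there is no reading), "K" (3x3 intrinsics, pixels), "T" (4x4, takes a point from camera to world coordinates). Camera axes: x right, y up, looking along -z (the intrinsics and any distortion apply to the point x, -y, -z); pixel columns grow to the right and rows downward; lengths in m; the calibration is good to about 2 mm. The wrist camera is an equidistant fisheye: a pixel r from the principal point sees the ray r / f radians off the axis. A picture is of the moment at which its call begins.
- r.hand_in(): hands the job in, once; it reports no verdict.
The state is a dict: "clock": time; "joints": joint angles; "qvel": joint speeds; "tau": joint torques, N m; "tcp_pos": TCP position; "orientation": TCP orientation; "contact_force": force on the tool from outside, world axes, zero at the start; "moment": the same for the moment, N m; "grip_width": finger opening in m.
Only numpy, scipy, OpenCV 4.12 (cv2) and the standard library are available. Lean on these libraries where they do the work, as an engineer would, in place of code of your own. Each camera call takes 0.05 s, during which the arm holds its last target.

### The job

The blue round-bottomed vase is next to be decorated. Lift it by the neck out of the wooden drying rack and set it down gently in the terracotta ring on the turntable, so that its round bottom rests in the ring and it stands upright by itself. Leave the rose and the green vases standing in the rack.

Things in the scene. Friction and masses are not known exactly. Their poses are not given: they have to be found in the camera images.
- vase_blue_center (a point): centre, half-way up, of the BLUE bottle vase: white porcelain ball of 42 mm radius with a blue band, and a straight blue neck, 28 mm diameter, from 90 mm above the ball's lowest point to the mouth at 126 mm. 0.2 to 0.4 kg. Grip the neck, 43 mm above this centre. z points up its axis. It starts upright in a hole of the wooden rack, the mouth 142 mm over the table; it cannot stand on a flat surface
- vase_rose_center (a point): centre, half-way up, of the ROSE-pink vase, same shape and size as the blue one, upright in another hole of the rack (board 120 x 360 x 30 mm, three 60 mm square holes in one row, 115 mm apart)
- vase_green_center (a point): centre, half-way up, of the GREEN vase, same shape and size, upright in another hole of the rack
- ring_top (a point): centre of the upper rim of the terracotta ring, z up: ring 22 mm high, 80 mm outside, 60 mm inside diameter, open in the middle, fixed on a round aluminium turntable (170 mm diameter, does not turn). This point is 86 mm over the table. When a vase is seated upright its round bottom sinks 13 mm into the ring and its centre is 49 mm straight above this point
There are look-alikes about, which are no part of the job. Leave any purple or red look-alike of the part that bears ring_top alone.

How it is judged:
At the end, for the whole second after the job is handed in: The blue vase stands released and at rest in the ring: its centre within 15 mm of the ring's axis and 40 to 60 mm above the ring's rim, its axis within 15 degrees of vertical. The rose and green vases are within 20 mm of where they started and within 20 degrees of vertical (horizontal distance between vase_blue_center and ring_top below 0.015 m and z of vase_blue_center in the frame of ring_top between 0.04 and 0.06 m and angle between vase_blue_center's own z axis and vertical below 0.26 rad and linear speed of vase_blue below 0.02 m/s and distance of each of vase_rose_center, vase_green_center from where it was at the start of the episode below 0.02 m and angle between each of vase_rose_center, vase_green_center's own z axis and vertical below 0.35 rad); the robot touches nothing.
It fails at once if the blue vase is let go in the air and falls (free of the fingers at over 0.6 m/s, a drop of about 18 mm) (contact force between the fingers and vase_blue below 0.3 N and linear speed of vase_blue above 0.6 m/s).
It fails at once if the blue vase is pressed hard onto the ring or turntable (over 60 N) (contact force between vase_blue and turntable above 60 N).
It fails at once if the rose or the green vase is pulled or knocked out of its place in the rack (moved over 30 mm) (distance of any of vase_rose_center, vase_green_center from where it was at the start of the episode above 0.03 m).
It also fails if it takes over 35 s, if anything falls off the work surface, if the arm or the gripper's body presses on something with over 40 N, if the wrist force passes 120 N, or if a joint passes its speed limit or range.

## Working session

There is one attempt and no reset: what is moved stays moved. The work goes in short steps, Python scripts to look and compute and a tool call to move; the robot and the scene stay as the last step left them, time stands still between calls to the robot, and variables do not carry over. Pictures are saved under pics/ and viewed, and the job is handed in when it is done.

Besides the shell and the picture viewer there is one more tool, called as name(argument=value, ...), one argument or row to a line, values as JSON. play_rows: Moves the arm, as the interface text tells. Its arguments: {"type":"object","properties":{"increments":{"type":"array","items":{"type":"array","items":{"type":"number"}}},"force":{"type":"number"}},"required":["increments"]}

```bash
mkdir -p pics; python3 - <<'E'
from bench import r, grab_frame
import cv2,pickle
o=r.get_obs(); print(o, r.grip_depth)
for n in ("scene","top"):
    f=grab_frame(n); pickle.dump(f,open(f"{n}.pkl","wb")); cv2.imwrite(f"pics/{n}0.png",f["color"]); print(f["K"],f["T"])
E
```

```text
{'clock': 0.0, 'joints': array([ 1.17691365,  0.47774936,  0.022326  ,  1.55649912, -0.01153433,
        1.10935588, -0.0831213 ]), 'qvel': array([ 6.97792723e-05, -1.27399350e-03,  5.36035325e-04,  1.20504040e-03,
        1.25246615e-03, -1.12721709e-03, -1.09083319e-03]), 'tau': array([-9.19411395e-04, -5.96454978e+01,  1.60706889e+00, -2.81194836e+01,
        1.24405359e-02,  9.37582925e-03, -1.78739805e-05]), 'tcp_pos': array([ 0.19010906, -0.6470136 ,  0.23033937]), 'orientation': array([-3.10774650e+00, -4.47112040e-01,  5.80295823e-04]), 'contact_force': array([ 0.76645265, -1.54211538, -0.47894344]), 'moment': array([-0.06482226,  0.01353941,  0.02617002]), 'grip_width': 0.08534872308074579} 0.0187
[[489.1485261    0.         320.31133628]
 [  0.         489.1485261  234.58296286]
 [  0.           0.           1.        ]] [[ 0.23705391 -0.54620523  0.80340854  1.13724073]
 [ 0.9714454   0.14175388 -0.19026213 -0.20699881]
 [-0.00996411  0.82556991  0.56421187  0.5579678 ]
 [ 0.          0.          0.          1.        ]]
[[561.30022105   0.         319.65810772]
 [  0.         561.30022105 246.4231126 ]
 [  0.           0.           1.        ]] [[-0.02020907  0.97990055 -0.19846032  0.25211905]
 [-0.99979286 -0.01932731  0.00637936 -0.04519209]
 [ 0.00241544  0.19854813  0.98008816  1.18240521]
 [ 0.          0.          0.          1.        ]]
```

View pics/scene0.png

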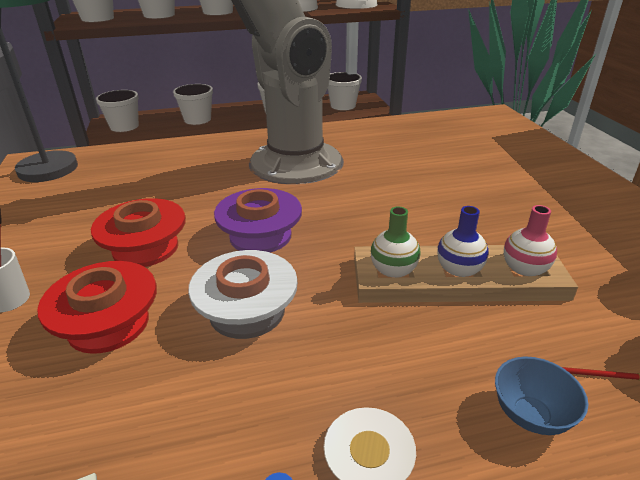

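View pics/top0.png

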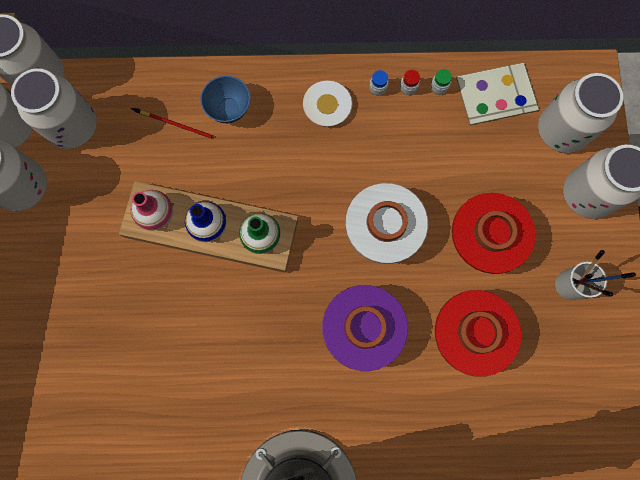

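The blue vase is at about (205,220) in the top picture and (463,250) in the scene picture. It stands between rose (150,208) and green (260,232). There are four turntable candidates in the top picture: aluminium/white (388,221), red (495,232), red (480,332) and purple (366,327). The aluminium one fits, since the red and purple ones are named as look-alikes. I'll confirm it in a crop and measure.

```bash
cat > h.py <<'E'
import numpy as np,cv2,pickle
def cloud(f):
    d=f["depth"];K=f["K"];T=f["T"];v,u=np.mgrid[:d.shape[0],:d.shape[1]]
    p=np.stack([(u-K[0,2])/K[0,0]*d,-(v-K[1,2])/K[1,1]*d,-d],-1)
    w=p@T[:3,:3].T+T[:3,3]; w[d==0]=np.nan
    return w
def circ(xy):
    A=np.c_[2*xy,np.ones(len(xy))];b=(xy**2).sum(1)
    s=np.linalg.lstsq(A,b,rcond=None)[0];return s[:2],np.sqrt(s[2]+s[:2]@s[:2])
E
python3 - <<'E'
from h import *
for n in("top","scene"):
    f=pickle.load(open(n+".pkl","rb"));w=cloud(f);hsv=cv2.cvtColor(f["color"],cv2.COLOR_BGR2HSV)
    H,S,V=[hsv[...,i].astype(int) for i in range(3)]
    z=w[...,2]
    # ring: 
    box=dict(top=(slice(170,275),slice(335,440)),scene=(slice(245,340),slice(180,305)))[n]
    m=np.zeros(z.shape,bool);m[box]=True
    mm=m&(z>.081)&(z<.091)&(S>90)
    print(n,"ring",mm.sum(),np.nanmedian(z[mm]),circ(w[mm][:,:2]),(w[mm].min(0)+w[mm].max(0))/2)
    mt=m&(z>.058)&(z<.070)&(S<70); print("table",mt.sum(),np.nanmedian(z[mt]),(w[mt].min(0)+w[mt].max(0))/2,np.ptp(w[mt],0))
    m=w[...,1]>0.03
    for c,lo,hi in(("blue",110,128),("green",55,85),("rose",165,181)):
        for a,b in((.12,.136),(.137,.15)):
            mm=m&(H>=lo)&(H<=hi)&(S>100)&(z>a)&(z<b)&(w[...,1]<.45)&(w[...,0]<.8)
            if mm.sum()>5: print(c,a,mm.sum(),circ(w[mm][:,:2]),np.median(w[mm],0),w[mm].max(0)[2])
f=pickle.load(open("top.pkl","rb"))["color"]
cv2.imwrite("pics/c1.png",np.hstack([cv2.resize(f[165:285,110:310],None,fx=2.5,fy=2.5),cv2.resize(f[165:285,335:435],None,fx=2.5,fy=2.5)]))
E
```

```text
top ring 478 0.0841581741064531 (array([ 0.5269204 , -0.19000316]), np.float64(0.03533550337410521)) [ 0.52680026 -0.19043759  0.08536559]
table 4356 0.062355694786543125 [ 0.5277697  -0.19001801  0.06391057] [0.16813649 0.16941411 0.01181756]
blue 0.12 43 (array([0.53767435, 0.18271272]), np.float64(0.014481662102824134)) [0.52724858 0.17517775 0.12936812] 0.1359146706602723
blue 0.137 99 (array([0.54873988, 0.22352054]), np.float64(0.04597825842545679)) [0.53651349 0.18166482 0.14060247] 0.1457420544091601
green 0.12 27 (array([0.51035172, 0.07079632]), np.float64(0.014208449196396529)) [0.49819145 0.06607327 0.12750667] 0.13581387265763722
green 0.137 86 (array([0.5338881 , 0.16763143]), np.float64(0.10105507248332381)) [0.50844217 0.07079592 0.1407344 ] 0.14561420313844198
rose 0.12 54 (array([0.56341115, 0.29321519]), np.float64(0.013008850289139633)) [0.55480122 0.2847735  0.12837999] 0.13577975242481322
rose 0.137 112 (array([0.5535546 , 0.19883524]), np.float64(0.095019614920091)) [0.56052053 0.29245107 0.14037304] 0.14504788513430866
scene ring 739 0.08568287474066272 (array
[... 191 characters left out ...]
3 0.01136973]
blue 0.12 142 (array([0.53993882, 0.18267823]), np.float64(0.012619674644474598)) [0.54929272 0.1758676  0.12797877] 0.13594596540428333
blue 0.137 112 (array([0.53911514, 0.18299181]), np.float64(0.01275050363783506)) [0.54585395 0.17902621 0.14206262] 0.14454722781949436
green 0.137 38 (array([0.51156005, 0.07164239]), np.float64(0.012512384646968742)) [0.51812039 0.06824546 0.14271214] 0.14415640213492836
rose 0.12 161 (array([0.56643415, 0.29456685]), np.float64(0.012806580507817205)) [0.57549764 0.28660831 0.12785019] 0.13591840712498782
rose 0.137 134 (array([0.56604798, 0.29442037]), np.float64(0.012526719181248622)) [0.57032799 0.29050321 0.14233306] 0.14478643281282277
```

View pics/c1.png

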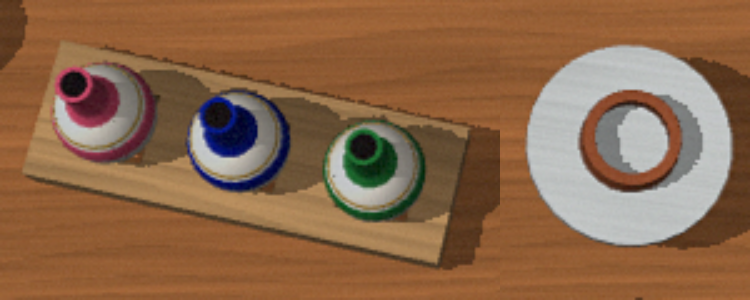

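The crop confirms it: blue neck at the centre of the rack, and the ring on the bare aluminium disc (top view 388,221). Next I'll check clearance heights and work out the moves.

```bash
cat >> h.py <<'E'
from scipy.spatial.transform import Rotation as R
BLUE=np.array([.539,.183]);RING=np.array([.5285,-.190])
ROW=np.array([.2395,.971])  # rack row direction
def state(r):
    o=r.get_obs();return o,np.array(o["tcp_pos"]),R.from_rotvec(o["orientation"])
def to(r,goal,Rg):
    """shift in tool mm and turn to goal"""
    o,p,Rm=state(r); return Rm.inv().apply(np.array(goal)-p)*1000,(Rm.inv()*Rg).as_rotvec()
def down(yaw): # tool y axis at yaw
    y=np.array([np.cos(yaw),np.sin(yaw),0]);z=np.array([0,0,-1.]);x=np.cross(y,z)
    return R.from_matrix(np.c_[x,y,z])
E
python3 - <<'E'
from h import *; from bench import r
o,p,Rm=state(r);print(Rm.as_matrix().round(3))
for n in("top","scene"):
    w=cloud(pickle.load(open(n+".pkl","rb")))
    m=np.hypot(w[...,0],w[...,1])
    for x0 in np.arange(.2,.9,.1):
        print(n,round(x0,1),[ (lambda q: round(float(np.nanmax(q)),2) if q.size else None)(w[...,2][(w[...,0]>x0)&(w[...,0]<x0+.1)&(w[...,1]>y0)&(w[...,1]<y0+.1)]) for y0 in np.arange(-.8,.4,.1)])
yaw=np.arctan2(-.2395,.971)
for k in(0,np.pi): print(to(r,[*BLUE,.3],down(yaw+k)))
E
```

```text
[[ 0.959  0.282 -0.001]
 [ 0.282 -0.959  0.002]
 [-0.    -0.002 -1.   ]]
top 0.2 [0.01, 0.01, 0.01, 0.08, 0.09, 0.07, 0.09, 0.07, 0.01, 0.01, 0.01, 0.01, 0.01]
top 0.3 [0.01, 0.18, 0.18, 0.09, 0.09, 0.07, 0.09, 0.09, 0.01, 0.01, 0.01, 0.01, 0.01]
top 0.4 [0.01, 0.09, 0.18, 0.09, 0.09, 0.09, 0.09, 0.01, 0.14, 0.08, 0.04, 0.01, 0.0]
top 0.5 [0.01, 0.18, 0.17, 0.09, 0.09, 0.09, 0.09, 0.03, 0.15, 0.15, 0.15, 0.15, 0.01]
top 0.6 [None, 0.18, 0.17, 0.01, 0.01, 0.07, 0.07, 0.01, 0.01, 0.03, 0.08, 0.07, 0.01]
top 0.7 [0.01, 0.18, 0.18, 0.01, 0.01, 0.01, 0.02, 0.02, 0.05, 0.05, 0.01, 0.01, 0.18]
top 0.8 [0.0, 0.01, 0.13, 0.02, 0.06, 0.05, 0.05, 0.02, 0.05, 0.05, 0.05, 0.01, 0.17]
scene 0.2 [None, 0.0, 0.0, 0.07, 0.09, 0.07, 0.09, 0.07, 0.0, 0.0, 0.0, 0.0, 0.0]
scene 0.3 [None, None, 0.17, 0.07, 0.09, 0.07, 0.09, 0.09, 0.0, 0.0, 0.0, 0.0, 0.0]
scene 0.4 [None, None, 0.15, 0.09, 0.09, 0.09, 0.09, 0.0, 0.14, 0.03, 0.03, 0.0, 0.0]
scene 0.5 [None, None, 0.0, 0.09, 0.09, 0.09, 0.09, 0.03, 0.15, 0.15, 0.15, 0.14, 0.0]
scene 0.6 [None, None, 0.0, 0.0, 0.0, 0.07, 0.07, 0.0, 0.0, 0.03, 0.08, 0.08, 0.0]
scene 0.7 [None, None, 0.0, 0.01, 0.01, 0.0, 0.02, 0.02, 0.05, 0.05, 0.05, 0.01, 0.0]
scene 0.8 [None, None, None, None, None, 0.05, 0.05, 0.02, 0.05, 0.05, 0.05, 0.01, None]
(array([ 568.71659924, -698.21359688,  -68.48434028]), array([-1.56431749e-03, -7.77471151e-04, -1.04320818e+00]))
(array([ 568.71659924, -698.21359688,  -68.48434028]), array([-8.98741485e-04,  1.80832051e-03,  2.09838365e+00]))
```

play_rows(
  increments=[
    [35,0,-20,0,0,0,0],
    [40,0,-20,0,0,0,0],
    [40,0,-20,0,0,0,0],
    [40,0,-10,0,0,0,0],
    [40,-10,0,0,0,0,0],
  ],
)

```text
clock: 0.6
tcp_pos: [0.3696, -0.5852, 0.2985]
orientation: [-3.107, -0.42, 0.012]
contact_force: [0.6, -0.5, -1.0]
grip_width: 0.0856
```

play_rows(
  increments=[
    [20,-39,0,0,0,0,0],
    [20,-39,0,0,0,0,0],
    [20,-39,0,0,0,0,0],
    [20,-39,0,0,0,0,0],
    [20,-39,0,0,0,0,0],
  ],
)

```text
clock: 1.1
tcp_pos: [0.4196, -0.3621, 0.2958]
orientation: [-3.103, -0.426, 0.013]
contact_force: [0.4, -0.4, 0.2]
grip_width: 0.0856
```

play_rows(
  increments=[
    [20,-39,0,0,0,0,0],
    [20,-39,0,0,0,0,0],
    [20,-39,0,0,0,0,0],
    [20,-39,0,0,0,0,0],
    [20,-39,0,0,0,0,0],
  ],
)

```text
clock: 1.6
tcp_pos: [0.4621, -0.1377, 0.2959]
orientation: [-3.103, -0.426, 0.016]
contact_force: [1.7, -0.0, -1.4]
grip_width: 0.0853
```

```bash
python3 - <<'E'
from h import *; from bench import r
o,p,Rm=state(r);print(o["clock"],p,o["joints"].round(2))
print(to(r,[*BLUE,.28],down(np.arctan2(-.2395,.971))))
E
```

```text
1.6 [ 0.46214827 -0.13772735  0.29590773] [ 0.42  0.12 -0.28  1.9   0.03  1.14 -1.17]
(array([ 160.62569655, -287.94434493,   17.68374175]), array([-0.01490259,  0.00225963, -1.05597411]))
```

play_rows(
  increments=[
    [22,-40,0,0,0,0,0],
    [22,-40,0,0,0,0,0],
    [22,-40,0,0,0,0,0],
    [22,-40,0,0,0,0,0],
    [22,-40,0,0,0,0,0],
  ],
)

```text
clock: 2.1
tcp_pos: [0.5132, 0.0929, 0.2965]
orientation: [-3.104, -0.423, 0.018]
contact_force: [0.7, -0.8, 0.0]
grip_width: 0.0854
```

play_rows(
  increments=[
    [22,-40,5,0,0,0,0],
    [0,0,0,0,0,-0.14,0],
    [0,0,0,0,0,-0.14,0],
    [0,0,0,0,0,-0.14,0],
    [0,0,0,0,0,-0.14,0],
  ],
)

```text
clock: 2.6
tcp_pos: [0.5218, 0.1499, 0.2897]
orientation: [-2.838, -1.308, 0.016]
contact_force: [0.4, -0.5, 0.3]
grip_width: 0.0854
```

play_rows(
  increments=[
    [0,0,0,0,0,-0.14,0],
    [0,0,0,0,0,-0.14,0],
    [0,0,0,0,0,-0.14,0],
    [0,0,0,0,0,-0.1,0],
    [0,0,0,0,0,0,0],
  ],
)

```text
clock: 3.1
tcp_pos: [0.5202, 0.1494, 0.2874]
orientation: [-2.378, -2.021, 0.015]
contact_force: [0.1, 0.7, 0.5]
grip_width: 0.0856
```

```bash
cat > s.py <<'E'
from h import *; from bench import r
o,p,Rm=state(r);print(o["clock"],p,o["joints"].round(2),o["grip_width"],o["contact_force"].round(1))
print(to(r,[*BLUE,.105],down(np.arctan2(-.2395,.971))))
E
python3 s.py
```

```text
3.1 [0.52022975 0.14938716 0.28741855] [ 0.16  0.28 -0.66  1.76  0.17  1.17 -0.71] 0.08555472199022013 [0.1 0.7 0.5]
(array([ 35.12663235,  17.10736743, 182.29682302]), array([-0.02221973, -0.00502207,  0.07962903]))
```

play_rows(
  increments=[
    [20,10,20,-0.022,-0.005,0.08,0],
    [17,8,20,0,0,0,0],
    [0,0,0,0,0,0,0],
    [0,0,0,0,0,0,0],
  ],
)

```text
clock: 3.5
tcp_pos: [0.5456, 0.1816, 0.2461]
orientation: [2.488, 1.916, -0.001]
contact_force: [0.5, -1.1, -0.5]
grip_width: 0.0855
```

```bash
python3 s.py; python3 - <<'E'
from h import *; from bench import grab_frame
f=grab_frame("wrist");cv2.imwrite("pics/w1.png",f["color"]);print(f["K"],f["T"].round(3))
pickle.dump(f,open("wrist.pkl","wb"))
K,T=f["K"],f["T"]
def proj(P):
    c=np.linalg.inv(T)@np.r_[P,1];x,y,z=c[0],-c[1],-c[2]
    rr=np.hypot(x,y);th=np.arctan2(rr,z);return K[0,2]+K[0,0]*th*x/rr,K[1,2]+K[1,1]*th*y/rr
print("pred mouth",proj([*BLUE,.142]))
E
```

```text
3.5 [0.54559211 0.18155104 0.2461485 ] [ 0.07  0.37 -0.63  1.75  0.24  1.1  -0.9 ] 0.0855044480801102 [ 0.5 -1.1 -0.5]
(array([-9.01725215e-02, -6.83141070e+00,  1.41144532e+02]), array([ 0.00061115,  0.0013632 , -0.01630948]))
[[371.64829954   0.         323.68648811]
 [  0.         371.64829954 239.08489647]
 [  0.           0.           1.        ]] [[ 0.967  0.245  0.071  0.563]
 [-0.255  0.928  0.271  0.251]
 [ 0.    -0.28   0.96   0.388]
 [ 0.     0.     0.     1.   ]]
pred mouth (np.float64(315.58956300874087), np.float64(238.73182881428602))
```

View pics/w1.png

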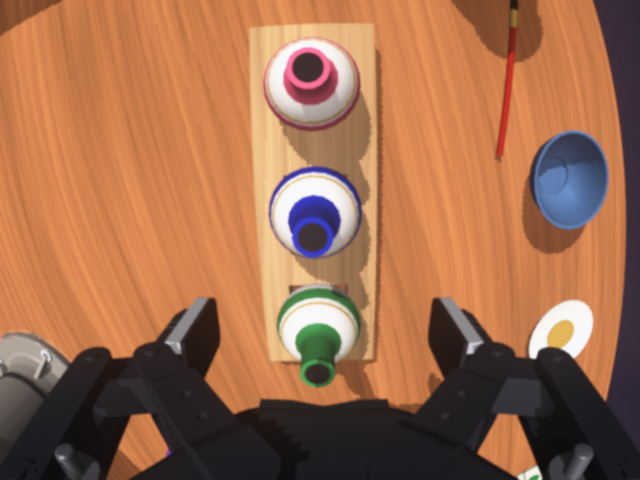

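The mouth shows at (312,237) where I predicted (316,239), about 2 mm off, so the position agrees. The fingers straddle the row crosswise, clear of the neighbours. I'll descend.

play_rows(
  increments=[
    [0,-8,25,0,0,-0.016,0],
    [0,0,35,0,0,0,0],
    [0,0,30,0,0,0,0],
    [0,0,20,0,0,0,0],
    [0,0,0,0,0,0,0],
  ],
)

```text
clock: 4.05
tcp_pos: [0.5403, 0.1803, 0.1388]
orientation: [2.476, 1.922, 0.01]
contact_force: [-0.7, 0.2, 1.0]
grip_width: 0.086
```

```bash
sed -i 's/BLUE=np.array(\[.539,.183\])/BLUE=np.array([.538,.1833])/' h.py; python3 s.py
```

```text
4.05 [0.54029052 0.18029589 0.13883168] [ 0.02  0.47 -0.59  1.87  0.34  0.89 -0.98] 0.08595699403918622 [-0.7  0.2  1. ]
(array([ 2.31459147, -3.28135027, 33.80428035]), array([ 0.00939702, -0.00078734, -0.00865963]))
```

play_rows(
  increments=[
    [2,-3,17,0.009,0,-0.008,0],
    [0,0,15,0,0,0,0],
    [0,0,4,0,0,0,0],
    [0,0,0,0,0,0,0],
  ],
)

```text
clock: 4.45
tcp_pos: [0.5401, 0.1827, 0.1041]
orientation: [2.475, 1.932, 0.008]
contact_force: [0.3, -0.3, 1.3]
grip_width: 0.0853
```

```bash
python3 s.py
```

```text
4.45 [0.54014531 0.18272976 0.10406392] [ 0.    0.52 -0.57  1.89  0.37  0.83 -1.  ] 0.08531008635428726 [ 0.3 -0.3  1.3]
(array([ 0.03572687, -2.2153168 , -0.94596257]), array([ 0.00450857, -0.00292028, -0.00311869]))
```

play_rows(
  increments=[
    [0,-2,0,0,0,0,130],
    [0,0,0,0,0,0,150],
    [0,0,0,0,0,0,160],
    [0,0,0,0,0,0,180],
    [0,0,0,0,0,0,220],
  ],
  force=50,
)

```text
clock: 4.95
tcp_pos: [0.5389, 0.184, 0.106]
orientation: [2.474, 1.932, 0.012]
contact_force: [-0.6, -0.0, -0.1]
grip_width: 0.027
```

play_rows(
  increments=[
    [0,0,0,0,0,0,220],
    [0,0,0,0,0,0,220],
    [0,0,0,0,0,0,220],
    [0,0,0,0,0,0,220],
    [0,0,0,0,0,0,220],
  ],
)

```text
clock: 5.45
tcp_pos: [0.5387, 0.184, 0.106]
orientation: [2.474, 1.932, 0.012]
contact_force: [-0.7, -0.7, -0.0]
grip_width: 0.0269
```

```bash
python3 s.py
```

```text
5.45 [0.53874973 0.18401392 0.10603056] [ 0.    0.52 -0.57  1.9   0.37  0.83 -1.01] 0.026943125359800892 [-0.7 -0.7 -0. ]
(array([-0.87870763, -0.56128673,  1.02305803]), array([ 0.00668269, -0.00429431, -0.00288165]))
```

play_rows(
  increments=[
    [0,0,-8,0,0,0,220],
    [0,0,-12,0,0,0,220],
    [0,0,-15,0,0,0,220],
    [0,0,-15,0,0,0,220],
    [0,0,-15,0,0,0,220],
  ],
)

```text
clock: 5.95
tcp_pos: [0.5372, 0.183, 0.1745]
orientation: [2.475, 1.933, 0.007]
contact_force: [0.2, -0.5, -1.5]
grip_width: 0.0269
```

```bash
python3 s.py; python3 - <<'E'
from h import *; from bench import grab_frame
f=grab_frame("scene");cv2.imwrite("pics/s1.png",cv2.resize(f["color"][130:330,340:600],None,fx=3,fy=3))
E
```

```text
5.95 [0.53717949 0.1830175  0.1745011 ] [ 0.04  0.43 -0.61  1.84  0.3   0.96 -0.95] 0.026879786195857115 [ 0.2 -0.5 -1.5]
(array([ 0.3134321 ,  0.46275895, 69.50426981]), array([ 0.00381518, -0.00228698, -0.0027064 ]))
```

View pics/s1.png

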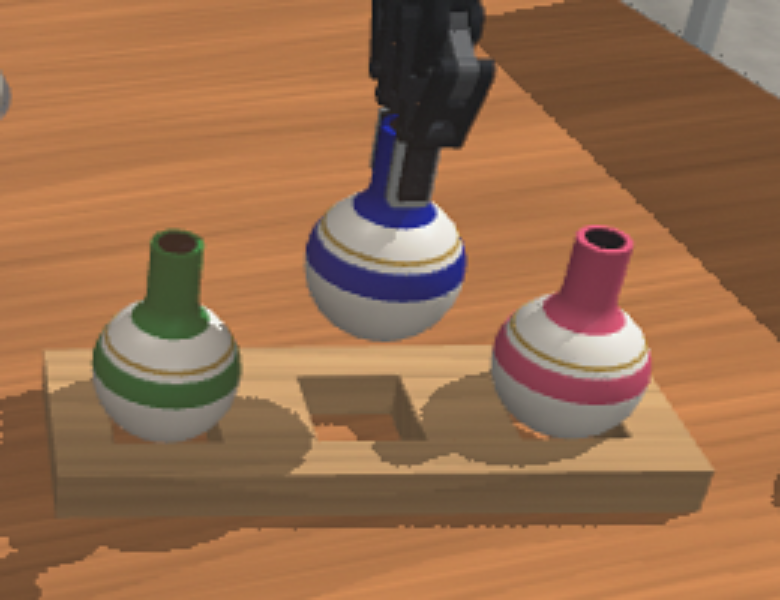

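The blue vase is clear of its hole (ball at ~(385,265) in the crop), with green and rose undisturbed. I'll keep lifting to clear green.

play_rows(
  increments=[
    [0,0,-25,0,0,0,220],
    [0,0,-30,0,0,0,220],
    [0,0,-30,0,0,0,220],
    [0,0,-25,0,0,0,220],
    [0,0,-15,0,0,0,220],
  ],
)

```text
clock: 6.5
tcp_pos: [0.5364, 0.1832, 0.3097]
orientation: [2.472, 1.932, 0.014]
contact_force: [0.5, -0.4, -2.6]
grip_width: 0.0266
```

```bash
cat > s2.py <<'E'
from h import *; from bench import r
o,p,Rm=state(r);print(o["clock"],p,o["joints"].round(2),o["grip_width"],o["contact_force"].round(1))
print(to(r,[*RING,.295],down(np.arctan2(-.2395,.971))))
E
python3 s2.py
```

```text
6.5 [0.53638548 0.18319093 0.30970836] [ 0.09  0.29 -0.65  1.69  0.19  1.21 -0.85] 0.026635055918302748 [ 0.5 -0.4 -2.6]
(array([-364.11407435,   82.36134541,   13.69444489]), array([ 0.00877102, -0.00476006, -0.00211907]))
```

play_rows(
  increments=[
    [-12,3,0,0.008,-0.004,0,220],
    [-25,5,0,0,0,0,220],
    [-30,7,0,0,0,0,220],
    [-30,7,0,0,0,0,220],
    [-30,7,0,0,0,0,220],
  ],
)

```text
clock: 7.0
tcp_pos: [0.5329, 0.0516, 0.3111]
orientation: [-2.466, -1.946, -0.007]
contact_force: [-0.6, 0.2, -1.8]
grip_width: 0.0269
```

play_rows(
  increments=[
    [-30,7,0,0,0,0,220],
    [-30,7,0,0,0,0,220],
    [-30,7,0,0,0,0,220],
    [-30,7,0,0,0,0,220],
    [-30,7,0,0,0,0,220],
  ],
)

```text
clock: 7.5
tcp_pos: [0.5266, -0.1145, 0.3064]
orientation: [-2.466, -1.939, 0.005]
contact_force: [0.8, 0.3, -2.3]
grip_width: 0.0266
```

```bash
python3 s2.py
```

```text
7.5 [ 0.52662561 -0.11452249  0.30643049] [ 0.53  0.23 -0.5   1.76  0.12  1.19 -0.25] 0.026614391673166822 [ 0.8  0.3 -2.3]
(array([-72.90503609,  19.69201625,  11.3182839 ]), array([-0.00509259, -0.00015658,  0.00357907]))
```

play_rows(
  increments=[
    [-28,7,5,-0.005,0,0.003,220],
    [-22,6,15,0,0,0,220],
    [-13,3,20,0,0,0,220],
    [0,0,20,0,0,0,220],
    [0,0,15,0,0,0,220],
  ],
)

```text
clock: 8.0
tcp_pos: [0.5213, -0.195, 0.2267]
orientation: [2.486, 1.92, -0.009]
contact_force: [0.8, -0.4, -1.4]
grip_width: 0.0267
```

play_rows(
  increments=[
    [0,0,10,0,0,0,220],
    [0,0,0,0,0,0,220],
    [0,0,0,0,0,0,220],
  ],
)

```text
clock: 8.3
tcp_pos: [0.5175, -0.1967, 0.2127]
orientation: [-2.484, -1.914, 0.016]
contact_force: [0.5, -0.9, -1.8]
grip_width: 0.027
```

```bash
sed -i 's/.295\]/.162]/' s2.py; python3 s2.py; cat > look.py <<'E'
from h import *; from bench import grab_frame
import sys
t=sys.argv[1]
f=grab_frame("scene");pickle.dump(f,open("sc.pkl","wb"));g=grab_frame("top");pickle.dump(g,open("tp.pkl","wb"))
cv2.imwrite(f"pics/{t}.png",np.hstack([cv2.resize(f["color"][160:340,165:325],None,fx=2.5,fy=2.5),cv2.resize(g["color"][150:330,320:480],None,fx=2.5,fy=2.5)]))
E
python3 look.py p1
```

```text
8.3 [ 0.51745478 -0.19674033  0.21266462] [ 0.61  0.34 -0.44  1.84  0.17  1.01 -0.16] 0.027041097100037007 [ 0.5 -0.9 -1.8]
(array([ 9.58247252,  9.49838741, 50.52019066]), array([-0.01068858,  0.00479209, -0.01620231]))
```

View pics/p1.png

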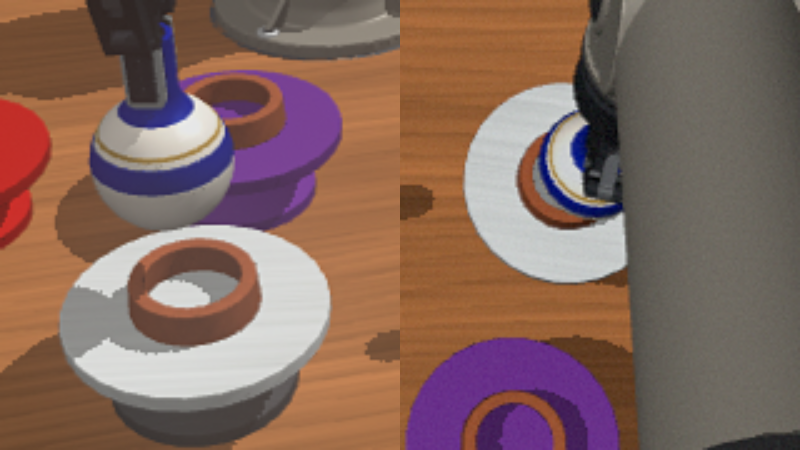

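Left of the crop, the ball (163,160) hangs above and short of the ring (195,290). I'll correct the offset and measure the ball centre by a sphere fit.

play_rows(
  increments=[
    [9,9,10,-0.01,0.005,-0.016,220],
    [0,0,0,0,0,0,220],
    [0,0,0,0,0,0,220],
  ],
)

```text
clock: 8.7
tcp_pos: [0.5312, -0.1892, 0.204]
orientation: [2.468, 1.938, 0.005]
contact_force: [-0.9, 0.3, -2.1]
grip_width: 0.0271
```

```bash
python3 s2.py; python3 look.py p2; cat > fit.py <<'E'
from h import *; from bench import r
from scipy.optimize import least_squares
o,p,Rm=state(r)
for n in("sc","tp"):
    f=pickle.load(open(n+".pkl","rb"));w=cloud(f);hsv=cv2.cvtColor(f["color"],cv2.COLOR_BGR2HSV).astype(int)
    c0=p-[0,0,.038]   # expected ball centre: bottom = tcp-.090, +.042 => -.048
    c0=p-[0,0,.048]
    c=c0.copy()
    col=((hsv[...,1]<75)&(hsv[...,2]>110))|((abs(hsv[...,0]-119)<10)&(hsv[...,1]>100))
    for it in range(4):
        d=np.linalg.norm(w-c,axis=-1);m=(abs(d-.042)<(.02,.01,.006,.006)[it])&(w[...,2]>.09)&(w[...,2]<c[2]+.036)&col
        s=least_squares(lambda q:np.linalg.norm(w[m]-q,axis=1)-.042,c,loss="soft_l1",f_scale=.001);c=s.x
    print(n,m.sum(),"ball",c.round(4),"rms",np.sqrt(np.mean((np.linalg.norm(w[m]-c,axis=1)-.042)**2)).round(4),"vs tcp mm",((c-c0)*1000).round(1),"vs ring",((c[:2]-RING)*1000).round(1))
E
python3 fit.py
```

```text
8.7 [ 0.53123155 -0.18916934  0.20399419] [ 0.59  0.36 -0.45  1.83  0.18  0.99 -0.17] 0.02711538367702239 [-0.9  0.3 -2.1]
(array([-1.47780589, -2.66450876, 41.98070746]), array([ 0.00493762, -0.00057675,  0.00275246]))
sc 1982 ball [ 0.5307 -0.1895  0.1567] rms 0.0009 vs tcp mm [-0.3 -0.4  0.8] vs ring [2.2 0.5]
tp 497 ball [ 0.5298 -0.1903  0.1545] rms 0.0012 vs tcp mm [-1.2 -1.2 -1.5] vs ring [ 1.3 -0.3]
```

View pics/p2.png

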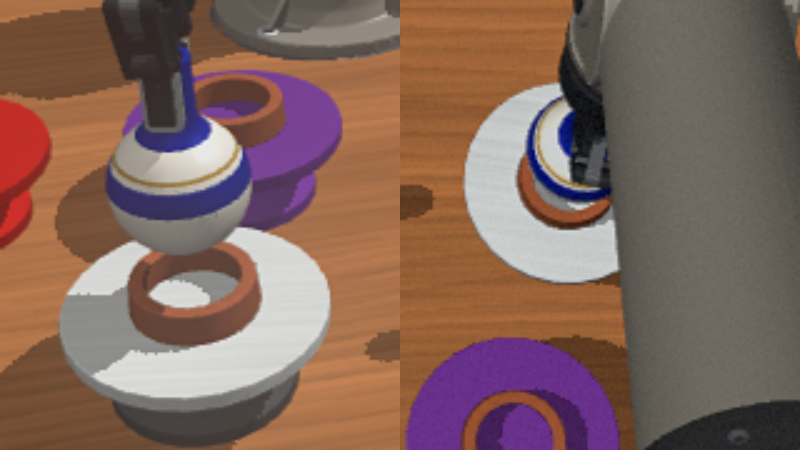

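The ball hangs within about 2 mm of the ring axis and upright. I'll lower it.

play_rows(
  increments=[
    [0,-2,10,0.005,0,0,220],
    [0,0,10,0,0,0,220],
    [0,0,8,0,0,0,220],
    [0,0,4,0,0,0,220],
    [0,0,0,0,0,0,220],
  ],
)

```text
clock: 9.3
tcp_pos: [0.5281, -0.1889, 0.1686]
orientation: [-2.47, -1.939, 0.002]
contact_force: [0.3, 0.2, -2.6]
grip_width: 0.0268
```

```bash
python3 s2.py; python3 look.py p3; python3 fit.py
```

```text
9.3 [ 0.52812202 -0.18888589  0.16858839] [ 0.58  0.4  -0.44  1.87  0.21  0.92 -0.19] 0.026814169202651138 [ 0.3  0.2 -2.6]
(array([-0.99447971,  0.64564085,  6.5867434 ]), array([-0.00211143, -0.00030062,  0.00206829]))
sc 1831 ball [ 0.5273 -0.1891  0.1213] rms 0.0009 vs tcp mm [-1.3 -0.1 -0.1] vs ring [-1.2  0.9]
tp 466 ball [ 0.5262 -0.1904  0.1193] rms 0.0013 vs tcp mm [-2.5 -1.4 -2. ] vs ring [-2.3 -0.4]
```

play_rows(
  increments=[
    [0,1.5,2,0,0,0,220],
    [0,0,2,0,0,0,220],
    [0,0,1.5,0,0,0,220],
  ],
)

```text
clock: 9.7
tcp_pos: [0.5311, -0.1895, 0.1646]
orientation: [2.471, 1.939, 0.002]
contact_force: [-1.3, 0.9, -1.7]
grip_width: 0.0269
```

```bash
python3 s2.py
```

```text
9.7 [ 0.53110299 -0.18954667  0.16457523] [ 0.58  0.4  -0.43  1.87  0.21  0.91 -0.2 ] 0.026872718493677925 [-1.3  0.9 -1.7]
(array([-1.05942876, -2.42417115,  2.57174218]), array([ 0.00136236, -0.00017337,  0.00186222]))
```

play_rows(
  increments=[
    [0,-1,1,0,0,0,220],
    [0,0,1,0,0,0,220],
  ],
)

```text
clock: 9.9
tcp_pos: [0.5302, -0.1893, 0.1626]
orientation: [2.47, 1.939, 0.002]
contact_force: [-0.5, -0.1, 0.9]
grip_width: 0.0266
```

play_rows(
  increments=[
    [0,0,1,0,0,0,220],
    [0,0,0.5,0,0,0,220],
  ],
)

```text
clock: 10.1
tcp_pos: [0.5303, -0.1892, 0.1623]
orientation: [2.47, 1.938, 0.002]
contact_force: [-3.0, 0.4, 4.3]
grip_width: 0.0267
```

```bash
python3 s2.py;python3 look.py p4; python3 fit.py
```

```text
10.1 [ 0.53032279 -0.18920374  0.16233811] [ 0.58  0.41 -0.43  1.87  0.21  0.91 -0.2 ] 0.02668118226409128 [-3.   0.4  4.3]
(array([-1.20681076, -1.5817919 ,  0.33530262]), array([0.00200154, 0.0002975 , 0.00170156]))
sc 1837 ball [ 0.5296 -0.1895  0.1151] rms 0.0009 vs tcp mm [-0.7 -0.3  0.8] vs ring [1.1 0.5]
tp 461 ball [ 0.5284 -0.1906  0.1126] rms 0.0013 vs tcp mm [-2.  -1.4 -1.7] vs ring [-0.1 -0.6]
```

Contact is at the expected height (about 6 N). I'll ease off sideways and open gently.

play_rows(
  increments=[
    [0,-0.5,0,0,0,0,220],
    [0,0,0,0,0,0,160],
    [0,0,0,0,0,0,145],
    [0,0,0,0,0,0,130],
    [0,0,0,0,0,0,110],
  ],
  force=20,
)

```text
clock: 10.7
tcp_pos: [0.5308, -0.1894, 0.1624]
orientation: [2.469, 1.937, 0.004]
contact_force: [0.4, 0.2, -0.4]
grip_width: 0.0483
```

play_rows(
  increments=[
    [0,0,0,0,0,0,60],
    [0,0,0,0,0,0,0],
    [0,0,0,0,0,0,0],
    [0,0,0,0,0,0,0],
  ],
)

```text
clock: 11.1
tcp_pos: [0.531, -0.1894, 0.1622]
orientation: [2.468, 1.937, 0.005]
contact_force: [-0.8, 0.4, -0.1]
grip_width: 0.0854
```

```bash
python3 s2.py;python3 look.py p5; python3 fit.py
```

```text
11.1 [ 0.53098679 -0.1894173   0.16223248] [ 0.58  0.41 -0.43  1.87  0.21  0.9  -0.2 ] 0.08535605426103621 [-0.8  0.4 -0.1]
(array([-1.15720186, -2.27806257,  0.22141745]), array([ 4.82827429e-03, -6.37050598e-05,  1.79544279e-03]))
sc 1814 ball [ 0.5287 -0.189   0.1144] rms 0.0009 vs tcp mm [-2.3  0.4  0.1] vs ring [0.2 1. ]
tp 375 ball [ 0.5276 -0.1899  0.1116] rms 0.0012 vs tcp mm [-3.4 -0.5 -2.6] vs ring [-0.9  0.1]
```

View pics/p5.png

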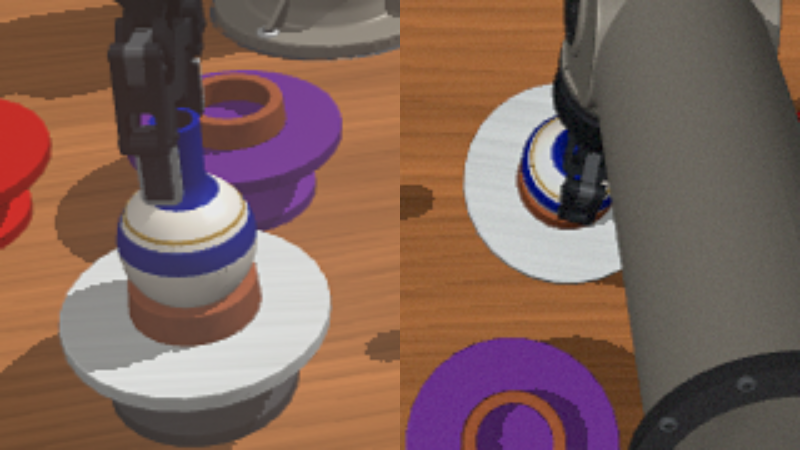

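The vase sits released in the ring, upright. I'll retreat straight up.

play_rows(
  increments=[
    [0,-2,-10,0,0,0,0],
    [0,0,-20,0,0,0,0],
    [0,0,-30,0,0,0,0],
    [0,0,-35,0,0,0,0],
    [0,0,-35,0,0,0,0],
  ],
)

```text
clock: 11.7
tcp_pos: [0.5247, -0.1877, 0.2936]
orientation: [-2.466, -1.937, 0.004]
contact_force: [0.1, -0.8, 0.1]
grip_width: 0.0854
```

play_rows(
  increments=[
    [0,0,-35,0,0,0,0],
    [0,0,-20,0,0,0,0],
    [0,0,0,0,0,0,0],
    [0,0,0,0,0,0,0],
  ],
)

```text
clock: 12.1
tcp_pos: [0.5263, -0.1874, 0.3594]
orientation: [2.466, 1.939, 0.006]
contact_force: [-0.2, -0.2, -0.1]
grip_width: 0.0854
```

```bash
python3 - <<'E'
from h import *; from bench import grab_frame,r
f=grab_frame("scene");cv2.imwrite("pics/e.png",f["color"]);w=cloud(f);z=w[...,2]
hsv=cv2.cvtColor(f["color"],cv2.COLOR_BGR2HSV).astype(int);H,S=hsv[...,0],hsv[...,1]
for c,lo,hi,a,b,y0,y1 in(("blue",110,128,.165,.205,-.25,-.13),("green",55,85,.137,.15,0,.12),("rose",165,181,.137,.15,.25,.35)):
    m=(H>=lo)&(H<=hi)&(S>100)&(z>a)&(z<b)&(w[...,1]>y0)&(w[...,1]<y1)&(w[...,0]<.65)&(w[...,0]>.4)
    print(c,m.sum(),circ(w[m][:,:2]),w[m].max(0)[2])
o=r.get_obs();print(o["clock"],o["tcp_pos"])
E
```

```text
blue 464 (array([ 0.52978918, -0.18820283]), np.float64(0.013296766134767667)) 0.20005571677905926
green 34 (array([0.51198451, 0.07123385]), np.float64(0.012692758664745004)) 0.14463341026131277
rose 136 (array([0.56604301, 0.29468269]), np.float64(0.012651625276235453)) 0.14443345540364277
12.15 [ 0.52636906 -0.18730958  0.35924389]
```

View pics/e.png

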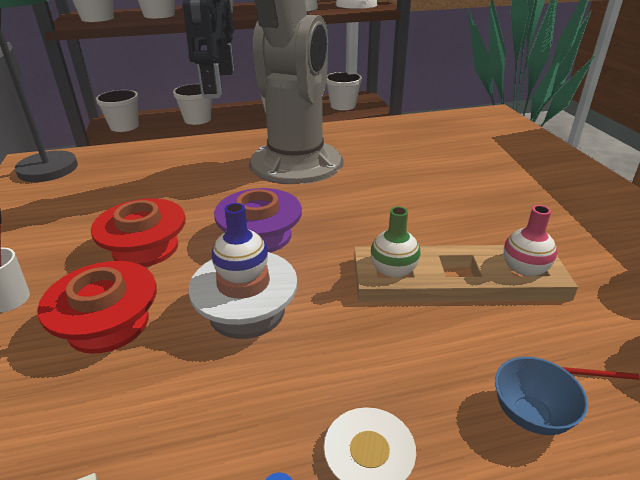

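The picture shows the blue vase upright in the ring at (240,245), and green (397,245) and rose (530,245) in place. The arm is clear, so I'll hand in.

```bash
python3 -c "
from bench import r
print(r.hand_in())"
```

```text
the job is handed in; nothing more can be done
None
```

I lifted the blue vase by the neck out of the rack, carried it over the green one, and set it in the ring on the aluminium turntable. I then opened the fingers slowly, backed off straight up and handed the job in at about 12 s. The hand-in reports no verdict, so what follows is from my own last checks.

- **Blue vase:** the ball was about 1 mm from the ring axis after release. The neck, measured after I backed off, was about 2 mm from it and upright. The mouth was at z ≈ 0.20 m and the ball centre at 0.112–0.114 m, which matches a full seat. The highest force I read while lowering it was about 5 N.
- **Rose and green vases:** both were within 1 mm of where they started and still upright.
- **Disagreement:** the scene and top cameras differed by 1–3 mm in x and z, about what their calibration allows. No check failed.

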